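Show the lidded sugar jar to the phone camera

ROBOT

A 6-joint arm with a two-finger parallel gripper is mounted at the origin on the work surface. World frame = base frame: x ahead of the robot, y to its left, z up, the work surface at z = 0. Lengths are in m, angles in rad, forces in N, time in s.
With the tool pointing down it reaches from about 0.375 to 0.9 m from the base axis. Payload 3.1 kg.
Tool frame: the origin (TCP) lies on the centre line of the jaws, within the pads' length; the fingertips stand 19 mm ahead of it and the grasp point (between the pads) is the TCP; z points along the fingers, y is the line along which they close (so a half turn about z gives the same grasp; the last joint's range is limited). The gripper opens to 85 mm and grips with 20 to 120 N. Pads are 22 mm wide; open, the fingers measure 114 mm over their backs; the gripper's body (76 mm by 85 mm) begins 54 mm behind the grasp point. The pads swing forward as they close: fully open they stand 13 mm farther back than shut.
Start: joints at [-1.365, 0.527, 1.433, -0, 1.181, -0.178], TCP at [0.235, -0.579, 0.211] pointing down, gripper open.
Joint ranges: [-3.08, 3.08], [-0.75, 2.2], [0.22, 2.44], [-1.43, 4.57], [0, 2.65], [-2.85, 2.85]. Speed limits (rad/s): [2.79, 2.79, 3.14, 3.14, 3.14, 3.14].

INTERFACE

Orientations are given as a unit quaternion [x, y, z, w].
In Python, from station import manip, cams, sign_off gives the robot as it stands.
- The arm moves only by the tool carry_out, never from a script. Its argument "targets" is a list that holds one entry, the list of rows, each a list of 7 numbers: the shift along the tool's x, y, z in cm, then the turn, a rotation vector about the tool's x, y, z in degrees, then the finger opening in cm, from 0 to 8.54. A call has 1 to 12 rows; each row is the pose to reach, as a shift and turn from the pose commanded when the call began, along the tool's axes at that moment; what a row does not reach only later rows make up. A row lasts 1/12 s, in which the tool goes at most 41.7 mm and 7.16 degrees, less where a joint would pass 70% of its speed; a pose out of reach is approached as far as the arm can. A call with a gripper value outside its range is refused whole. The fingers move at their own pace and stop on an object; "force" is the grip in N (left out, the last holds). Time passes only in rows, so rows that repeat a pose let the fingers close. It gives the time, the measured TCP pose, the force, the opening and the grip force at its end, in the units of the state.
- manip.sense(): the state, without advancing time (a new reading comes with each control period).
- cams.snapshot(name): name is "scene" or "side" or "wrist"; returns the picture (384x512x3 uint8, red, green, blue); there is no depth.
- cams.camera_info(name): a dict with "K" (3x3 intrinsics, pixels), "k1" (the pictures are not rectified: a ray, as slopes to the right and down, at radius r is drawn at 1 + k1 r^2 times it, then the intrinsics apply), "T" (4x4, takes a point from camera to world coordinates). Camera axes: x right, y down, z forward; pixel columns grow to the right and rows downward; lengths in m; the calibration is good to about 2 mm. A picture is of the moment at which its call begins: read the wrist's pose just before it. camera_info takes no time and is no camera call; for the wrist camera it gives the pose at the moment of the call.
- sign_off(): hands the job in; it is judged then, once.
The state is a dict: "t": time; "q": joint angles; "qd": joint speeds; "tau": joint torques, N m; "tcp_pos": TCP position; "tool_rot": TCP orientation; "force": force on the tool from outside, world axes, zero at the start; "ft_torque": the same for the moment, N m; "finger_gap": opening from 0.0 (shut) to 1.0 (fully open); "gripper_force": force on a finger pad.
Only numpy, scipy, OpenCV 4.12 (cv2) and the standard library are available. Lean on these libraries where they do the work, as an engineer would, in place of code of your own. Each camera call takes 0.05 s, during which the arm holds its last target. There are 200 camera calls.

TASK

We are filming the new sugar jar for the shop: while the blue jar stands on the island, set its loose wooden lid on it so that it sits seated and level, placing it rather than dropping it. Then pick the closed jar up and show it to the phone: hold it upright in the air straight in front of the lens, about 25 cm from it, with the middle of the jar's blue body at lens height and its brass plate facing the lens. Leave the phone, creamer, cup and spoon where they are, and finish while still holding the jar there.

Things in the scene. Friction and masses are not known exactly. Their poses are not given: they have to be found in the camera images.
- jar: Blue ceramic sugar jar, a cylinder open at the top, about 0.2 kg, 58 mm outside diameter, 95 mm tall, mouth 50 mm across. Stands upright, left or right. Origin: centre of its underside; z up. Its x axis points out through a small brass plate on its side (curved, 40 x 20 mm, centred 34 mm up, under 1 mm proud); at the start x is within 1 rad of world +x.
- jar_rim (a point): Centre of the jar's mouth, at rim height: 95 mm above its underside, on the axis.
- jar_mid (a point): Middle of the blue body, halfway up: on the axis, 47.5 mm above the underside.
- lid: Loose round lid, dark wood, 0.05 kg, lying knob up. Origin: centre of the plug's underside; z up. Plug 46 mm across, 8 mm deep, lower 4 mm chamfered to 38 mm (2 mm play in the mouth); flange 56 mm across from 8 to 14 mm, rests on the rim; brass knob, upright cylinder 18 mm across, from 14 to 28 mm. Seated, its top is 20 mm above the rim; only its weight holds it there.
- lid_seat (a point): Centre of the flange's underside, 8 mm above the lid's origin on its axis; it coincides with the centre of the mouth when the lid is seated.
- phone: Grey phone (72 mm wide, 150 mm tall, upright) clamped on a desk stand (dark base disc 110 mm across, slim post), 235 mm tall in all, 1.1 kg, loose, at the island's far side. Origin: centre of the base's underside; z up. Films level along its own -x, roughly towards the robot (turned up to 0.35 rad either way); screen on its +x side. Leave it where it stands.
- lens (a point): The phone's lens, in the middle of the phone's width, 205 mm above the island and 4 mm to the +x side of the base's centre; axes as the phone's: the lens looks along -x.
- creamer: White ceramic creamer jug, 64 mm across, 75 mm tall, handle on its +y side. Origin: centre of its underside. Bystander.
- cup: White ceramic espresso cup, 62 mm across, 58 mm tall, handle on its +y side. Origin: centre of its underside. Bystander.
- spoon: Brass spoon with a thick round handle, 140 mm long, lying along its own x, handle to -x. Origin: on its underside at about the middle of its length. Bystander.
Things that resemble listed ones, but are neither listed nor needed, are in the scene too. Of the things that look like the lid, the larger one is meant.

How it is judged:
By the outcome, as a careful person would: the job done as asked, in the order asked, and still so for the second after the job is handed in, while the arm keeps its last pose, push and grip.
It also fails if it takes over 58 s, if anything falls off the work surface, if the arm or the gripper's body presses on something with over 40 N, if the wrist force passes 120 N, or if a joint passes its speed limit or range.

## Working session

There is one attempt and no reset: what is moved stays moved. The work goes in short steps, Python scripts to look and compute and a tool call to move; the robot and the scene stay as the last step left them, time stands still between calls to the robot, and variables do not carry over. Pictures are saved under pics/ and viewed, at most 10 in all, crops included, and the job is handed in when it is done.

Besides the shell and the picture viewer there is one more tool, called as name(argument=value, ...) on one line, values as JSON. carry_out: Moves the arm, as the interface text tells. Its arguments: {"type":"object","properties":{"targets":{"type":"array"},"force":{"type":"number"}},"required":["targets"]}

```bash
mkdir -p pics; ls; cat > h.py <<'E'
import numpy as np, cv2
from station import manip, cams, sign_off
from scipy.spatial.transform import Rotation as R
def snap(n,f=None):
    im=cams.snapshot(n); 
    if f: cv2.imwrite('pics/'+f,im[:,:,::-1])
    return im
def ray(n,uv,info=None):
    c=info or cams.camera_info(n);K=np.array(c['K']);T=np.array(c['T'])
    d=np.array([(uv[0]-K[0,2])/K[0,0],(uv[1]-K[1,2])/K[1,1]]);s=d.copy()
    for _ in range(20): s=d/(1+c['k1']*(s@s))
    return T[:3,3],T[:3,:3]@np.array([s[0],s[1],1])
def plane(n,uv,z,info=None):
    o,d=ray(n,uv,info);return o+d*(z-o[2])/d[2]
def proj(n,p,info=None):
    c=info or cams.camera_info(n);K=np.array(c['K']);T=np.array(c['T'])
    q=T[:3,:3].T@(np.array(p)-T[:3,3]);s=q[:2]/q[2];s=s*(1+c['k1']*(s@s))
    return np.array([K[0,0]*s[0]+K[0,2],K[1,1]*s[1]+K[1,2]])
def tri(rays):
    A=0;b=0
    for o,d in rays:
        d=d/np.linalg.norm(d);P=np.eye(3)-np.outer(d,d);A=A+P;b=b+P@o
    return np.linalg.solve(A,b)
E
python3 - <<'E'
from h import *
a=snap('scene','a.png');b=snap('side','b.png')
c=np.hstack([a,b]);cv2.imwrite('pics/ab.png',cv2.resize(c,(800,300))[:,:,::-1])
for n in('scene','side','wrist'):
    i=cams.camera_info(n);print(n,np.round(i['K'],1).tolist(),i['k1'],np.round(i['T'],3).tolist())
s=manip.sense();print({k:np.round(v,3).tolist() for k,v in s.items()})
E
```

```text
pics
scene [[392.0, 0.0, 249.6], [0.0, 392.0, 190.4], [0.0, 0.0, 1.0]] 0.02270636232959081 [[0.898, 0.333, -0.288, 0.945], [0.44, -0.687, 0.578, -0.613], [-0.006, -0.646, -0.764, 0.999], [0.0, 0.0, 0.0, 1.0]]
side [[437.9, 0.0, 249.6], [0.0, 437.9, 192.5], [0.0, 0.0, 1.0]] 0.04893001418054557 [[-0.918, -0.173, 0.356, 0.177], [-0.395, 0.431, -0.811, 0.975], [-0.013, -0.886, -0.464, 0.711], [0.0, 0.0, 0.0, 1.0]]
wrist [[309.5, 0.0, 257.7], [0.0, 309.5, 196.1], [0.0, 0.0, 1.0]] -0.06860108265456574 [[0.376, -0.884, -0.277, 0.306], [-0.927, -0.36, -0.11, -0.55], [-0.003, 0.298, -0.955, 0.373], [0.0, 0.0, 0.0, 1.0]]
{'t': 0.1, 'q': [-1.364, 0.528, 1.434, -0.0, 1.181, -0.178], 'qd': [0.001, -0.001, -0.004, -0.001, -0.0, 0.0], 'tau': [0.0, -44.331, -17.859, -0.0, 0.004, -0.0], 'tcp_pos': [0.234, -0.579, 0.21], 'tool_rot': [0.982, 0.191, -0.0, -0.001], 'force': [-0.401, -0.173, 0.49], 'ft_torque': [0.031, -0.008, 0.007], 'gripper_force': 0.0, 'finger_gap': 1.001}
```

View pics/a.png

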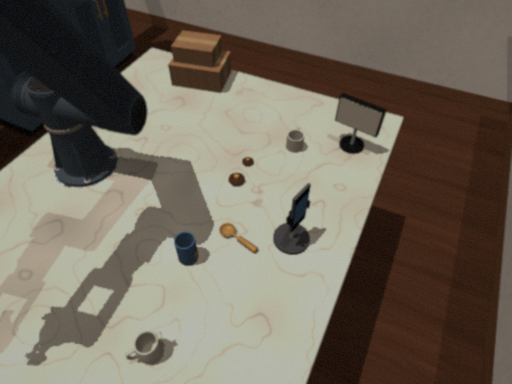

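View pics/b.png

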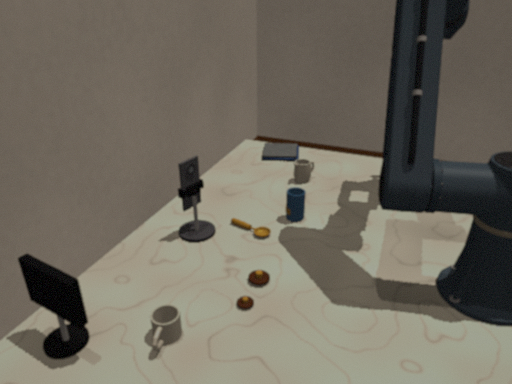

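Scene view (a): blue jar (186,248). Lid candidates are round dark-wood knobs at (237,180), larger, and (248,161), smaller. Phone candidates are the upright phone (298,205) on the disc (291,238), and a wide display (360,115), which is not it. Side view (b): jar (296,205), lids (259,278) larger and (245,302) smaller, phone (190,185) with base (197,231). I choose the larger lid and check it in a close crop along with the masks.

```bash
python3 - <<'E'
from h import *
a=cv2.imread('pics/a.png');b=cv2.imread('pics/b.png')
A=cv2.resize(a[140:275,165:325],(800,675)[0:2],interpolation=cv2.INTER_CUBIC)[:, :400*2]
B=b[145:320,170:330]
A=cv2.resize(a[140:275,165:325],(400,338),interpolation=2);B=cv2.resize(B,(400,438),interpolation=2)
o=np.zeros((438,800,3),np.uint8);o[:338,:400]=A;o[:,400:]=B;cv2.imwrite('pics/crop.png',o)
for n,im in(('scene',a),('side',b)):
    h=cv2.cvtColor(im,cv2.COLOR_BGR2HSV)
    m={'blue':cv2.inRange(h,(95,90,20),(125,255,255)),'wood':cv2.inRange(h,(0,90,15),(18,255,130)),'dark':cv2.inRange(h,(0,0,0),(180,255,75))}
    for k,v in m.items():
        c,l,s,ce=cv2.connectedComponentsWithStats(v)
        for i in range(1,c):
            if 40<s[i,4]<6000: print(n,k,s[i].tolist(),ce[i].round(1).tolist())
# big lid estimates
for z in (0.008,0.014):
  print(plane('scene',(237,180),z),plane('side',(259,278),z))
E
```

```text
scene blue [293, 193, 15, 32, 226] [300.0, 208.9]
scene blue [175, 233, 21, 31, 470] [185.6, 247.5]
scene wood [92, 0, 11, 20, 53] [98.3, 9.4]
scene wood [102, 0, 7, 17, 42] [105.2, 8.1]
scene wood [0, 124, 47, 45, 892] [14.0, 143.2]
scene wood [243, 157, 10, 8, 56] [247.6, 161.1]
scene wood [229, 173, 15, 12, 124] [236.4, 179.1]
scene dark [340, 135, 25, 18, 352] [351.6, 143.7]
scene dark [243, 159, 10, 7, 44] [248.0, 162.3]
scene dark [230, 175, 14, 11, 108] [236.7, 180.4]
scene dark [274, 185, 36, 69, 1331] [294.1, 227.1]
scene dark [175, 233, 18, 15, 207] [183.9, 239.8]
scene dark [177, 241, 21, 24, 322] [188.1, 254.8]
scene dark [136, 334, 17, 16, 98] [141.9, 339.9]
scene dark [150, 341, 14, 23, 122] [158.3, 352.6]
side blue [263, 157, 34, 3, 51] [280.7, 158.2]
side blue [288, 189, 16, 32, 436] [295.5, 203.8]
side wood [255, 136, 128, 21, 530] [321.1, 146.2]
side wood [232, 219, 20, 11, 63] [240.9, 224.9]
side wood [254, 227, 16, 11, 52] [263.0, 232.9]
side wood [249, 271, 20, 15, 208] [258.6, 278.0]
side wood [237, 297, 16, 12, 136] [244.8, 302.8]
side dark [262, 155, 35, 6, 151] [279.4, 157.6]
side dark [178, 157, 37, 85, 1553] [192.2, 202.0]
side dark [295, 166, 13, 17, 53] [298.2, 176.6]
side dark [286, 188, 19, 34, 526] [294.9, 204.9]
side dark [18, 254, 71, 106, 3985] [56.8, 305.8]
side dark [248, 272, 21, 15, 217] [258.2, 279.4]
side dark [237, 299, 16, 11, 129] [244.4, 304.1]
[0.51303905 0.16032175 0.008     ] [0.5106436  0.16323486 0.008     ]
[0.51565624 0.15564275 0.014     ] [0.50779329 0.17016763 0.014     ]
```

View pics/crop.png

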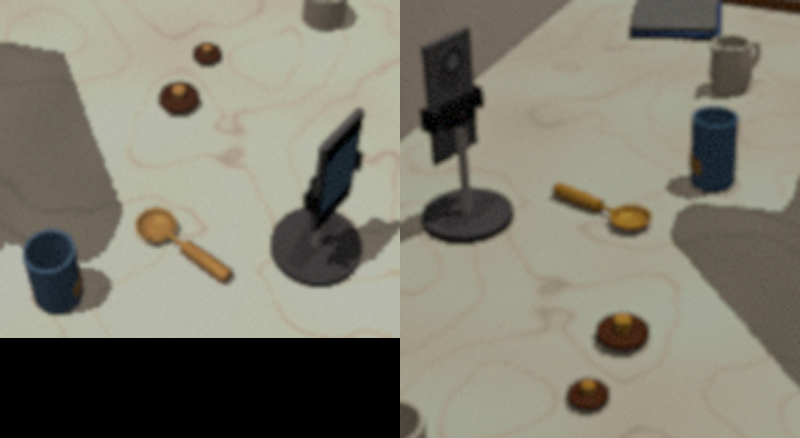

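```bash
python3 - <<'E'
from h import *
S=cams.camera_info('scene');D=cams.camera_info('side')
# jar: top & bottom centres of blob
print('jar mid tri',tri([ray('scene',(185.8,248),S),ray('side',(295.7,204.5),D)]))
print('lid',tri([ray('scene',(236.5,180),S),ray('side',(258.5,278.5),D)]))
print('phone base',plane('scene',(291.5,239),.006,S),plane('side',(197,231),.006,D))
print('lens',tri([ray('side',(170+54/2.5,145+62/2.5),D),ray('scene',(165+348/2.5,140+135/2.5),S)]))
print('spoon',plane('scene',(228,230),.005),plane('scene',(257,251),.005))
print('wide',plane('scene',(351,146),0),'creamer?',plane('scene',(147,350),.03),plane('scene',(295,142),.03))
print('plate side ray',plane('side',(170+108*160/400+0, 0),.034) if 0 else proj('side',(0,0,0),D))
c=manip.sense();print(R.from_quat(c['tool_rot']).as_matrix().round(3))
E
```

```text
jar mid tri [ 0.51994538 -0.16290041  0.04884808]
lid [0.5113674  0.16200934 0.00540352]
phone base [0.76813999 0.0223198  0.006     ] [0.76507895 0.02800218 0.006     ]
lens [0.7739262  0.03228737 0.20776683]
spoon [ 0.58095549 -0.03157801  0.005     ] [ 0.69269265 -0.06000554  0.005     ]
wide [0.81030907 0.49798246 0.        ] creamer? [ 0.57908419 -0.43757823  0.03      ] [0.62692382 0.39768876 0.03      ]
plate side ray [484.01027715 293.49326931]
[[ 0.927  0.375 -0.   ]
 [ 0.375 -0.927  0.002]
 [ 0.    -0.002 -1.   ]]
```

carry_out(targets=[[[27, -29, 0, 0, 0, -34, 4], [27, -29, 0, 0, 0, -34, 4], [27, -29, 0, 0, 0, -34, 4], [27, -29, 0, 0, 0, -34, 4], [27, -29, 0, 0, 0, -34, 4], [27, -29, 0, 0, 0, -34, 4], [27, -29, 0, 0, 0, -34, 4], [27, -29, 0, 0, 0, -34, 4], [27, -29, 0, 0, 0, -34, 4], [27, -29, 0, 0, 0, -34, 4], [27, -29, 0, 0, 0, -34, 4], [27, -29, 0, 0, 0, -34, 4]]])

```text
t: 1.1
tcp_pos: [0.3762, -0.2081, 0.2112]
tool_rot: [0.882, 0.471, -0.0, 0.0]
force: [0.9, -0.6, -0.0]
finger_gap: 0.47
gripper_force: 0.0
```

```bash
cat >> h.py <<'E'
def shift(p,yaw=None):
    "tool-frame shift (cm) and z turn (deg) to reach p with tool-x yaw (deg)"
    s=manip.sense();r=R.from_quat(s['tool_rot'])
    d=r.inv().apply(np.array(p)-s['tcp_pos'])*100
    x=r.as_matrix()[:,0];y0=np.degrees(np.arctan2(x[1],x[0]))
    print('t',round(s['t'],2),'tcp',np.round(s['tcp_pos'],4),'yaw',y0.round(2),'q6',round(s['q'][5],2),'shift',d.round(2),'turn',None if yaw is None else round(y0-yaw,1),'tilt',np.degrees(np.arccos(-r.as_matrix()[2,2])).round(2),'F',np.round(s['force'],1),'gap',round(s['finger_gap']*8.54,2),'gf',round(s['gripper_force'],1))
E
python3 -c "
from h import *
shift((.5115,.161,.21),90)"
```

```text
t 1.1 tcp [ 0.3762 -0.2081  0.2112] yaw 56.23 q6 -0.18 shift [38.21 -9.27  0.11] turn -33.8 tilt 0.02 F [ 0.9 -0.6 -0. ] gap 4.01 gf 0.0
```

carry_out(targets=[[[38.2, -9.3, 0, 0, 0, -34, 4], [38.2, -9.3, 0, 0, 0, -34, 4], [38.2, -9.3, 0, 0, 0, -34, 4], [38.2, -9.3, 0, 0, 0, -34, 4], [38.2, -9.3, 0, 0, 0, -34, 4], [38.2, -9.3, 0, 0, 0, -34, 4], [38.2, -9.3, 0, 0, 0, -34, 4], [38.2, -9.3, 0, 0, 0, -34, 4], [38.2, -9.3, 0, 0, 0, -34, 4], [38.2, -9.3, 0, 0, 0, -34, 4], [38.2, -9.3, 0, 0, 0, -34, 4], [38.2, -9.3, 0, 0, 0, -34, 4]]])

```text
t: 2.1
tcp_pos: [0.513, 0.1591, 0.2107]
tool_rot: [0.707, 0.708, -0.0, 0.0]
force: [0.8, 0.1, -0.2]
finger_gap: 0.47
gripper_force: 0.0
```

```bash
python3 - <<'E'
from h import *
W=cams.camera_info('wrist')
im=snap('wrist','w1.png')
h=cv2.cvtColor(im,cv2.COLOR_RGB2HSV)
for k,lo,hi in(('wood',(0,90,15),(14,255,130)),('brass',(14,120,100),(28,255,255))):
    c,l,s,ce=cv2.connectedComponentsWithStats(cv2.inRange(h,lo,hi))
    for i in range(1,c):
        if s[i,4]>60: print(k,s[i].tolist(),ce[i].round(1),plane('wrist',ce[i],.011,W).round(4),plane('wrist',ce[i],.028,W).round(4))
shift((.5115,.161,.08),90)
E
```

```text
wood [236, 62, 36, 38, 944] [253.4  80.3] [0.5083 0.2572 0.011 ] [0.5085 0.2563 0.028 ]
wood [234, 140, 46, 46, 1449] [256.5 162.7] [0.5119 0.1646 0.011 ] [0.5119 0.1679 0.028 ]
brass [249, 160, 15, 14, 166] [256.3 166.5] [0.5117 0.1599 0.011 ] [0.5118 0.1635 0.028 ]
brass [290, 293, 16, 28, 205] [297.2 305.2] [ 0.5688 -0.0359  0.011 ] [ 0.5662 -0.0231  0.028 ]
t 2.15 tcp [0.5124 0.1583 0.2107] yaw 90.01 q6 0.09 shift [ 0.28 -0.08 13.07] turn 0.0 tilt 0.08 F [-0.2 -0.1 -1. ] gap 4.03 gf 0.0
```

View pics/w1.png

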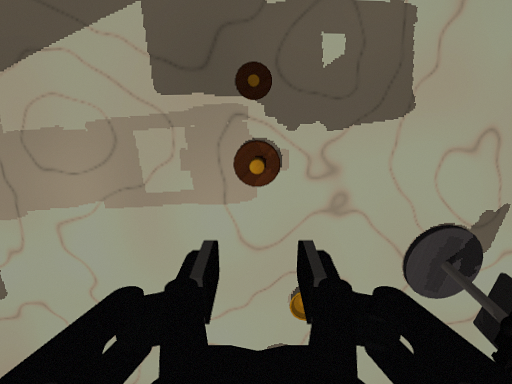

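The wrist view shows the larger lid at (257,163), the smaller one at (253,80) and the fingers pointing past them, so the lid is at about (0.512, 0.164). Descending.

carry_out(targets=[[[0.5, 0, 4, 0, 0, 0, 4], [0.5, 0, 8, 0, 0, 0, 4], [0.5, 0, 11, 0, 0, 0, 4], [0.5, 0, 13, 0, 0, 0, 4], [0.5, 0, 13, 0, 0, 0, 4], [0.5, 0, 13, 0, 0, 0, 4], [0.5, 0, 13, 0, 0, 0, 4]]])

```text
t: 2.73
tcp_pos: [0.5134, 0.1635, 0.0824]
tool_rot: [0.707, 0.707, 0.001, 0.001]
force: [0.6, -0.5, -0.1]
finger_gap: 0.471
gripper_force: 0.0
```

```bash
python3 - <<'E'
from h import *
shift((.512,.164,.036),90)
W=cams.camera_info('wrist')
im=snap('wrist','w2.png')
h=cv2.cvtColor(im,cv2.COLOR_RGB2HSV)
for k,lo,hi in(('wood',(0,90,15),(14,255,130)),('brass',(14,120,100),(28,255,255))):
    c,l,s,ce=cv2.connectedComponentsWithStats(cv2.inRange(h,lo,hi))
    for i in range(1,c):
        if s[i,4]>60: print(k,s[i].tolist(),ce[i].round(1),plane('wrist',ce[i],.011,W).round(4),plane('wrist',ce[i],.028,W).round(4))
E
```

```text
t 2.73 tcp [0.5134 0.1635 0.0824] yaw 89.94 q6 0.1 shift [ 0.05 -0.15  4.63] turn -0.1 tilt 0.11 F [ 0.6 -0.5 -0.1] gap 4.02 gf 0.0
wood [222, 46, 57, 60, 2324] [249.7  75.8] [0.5083 0.2573 0.011 ] [0.5087 0.2561 0.028 ]
wood [221, 167, 70, 67, 3123] [255.2 199.2] [0.512 0.165 0.011] [0.5121 0.1705 0.028 ]
brass [244, 198, 22, 21, 374] [254.7 208. ] [0.5116 0.1577 0.011 ] [0.5117 0.1637 0.028 ]
```

carry_out(targets=[[[0, -0.1, 2, 0, 0, 0, 4], [0, -0.1, 3.5, 0, 0, 0, 4], [0, -0.1, 4.6, 0, 0, 0, 4], [0, -0.1, 4.6, 0, 0, 0, 4], [0, -0.1, 4.6, 0, 0, 0, 4], [0, -0.1, 4.6, 0, 0, 0, 1.2], [0, -0.1, 4.6, 0, 0, 0, 1.2], [0, -0.1, 4.6, 0, 0, 0, 1.2], [0, -0.1, 4.6, 0, 0, 0, 1.2], [0, -0.1, 4.6, 0, 0, 0, 1.2], [0, -0.1, 4.6, 0, 0, 0, 1.2]]], force=30)

```text
t: 3.7
tcp_pos: [0.5113, 0.1647, 0.0354]
tool_rot: [0.707, 0.707, 0.0, 0.0]
force: [0.8, -0.6, 1.1]
finger_gap: 0.139
gripper_force: 0.0
```

```bash
python3 -c "
from h import *
shift((.512,.164,.16),90)"
```

```text
t 3.7 tcp [0.5113 0.1647 0.0354] yaw 90.05 q6 0.1 shift [ -0.07   0.07 -12.46] turn 0.0 tilt 0.02 F [ 0.8 -0.6  1.1] gap 1.19 gf 0.0
```

```bash
python3 - <<'E'
from h import *
im=snap('wrist')
b=snap('side')
o=np.zeros((400,800,3),np.uint8);o[:300,:400]=cv2.resize(im,(400,300))
o[:,400:]=cv2.resize(b[238:318,215:295],(400,400),interpolation=2)
cv2.imwrite('pics/c3.png',o[:,:,::-1])
E
```

```text
(no output)
```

View pics/c3.png

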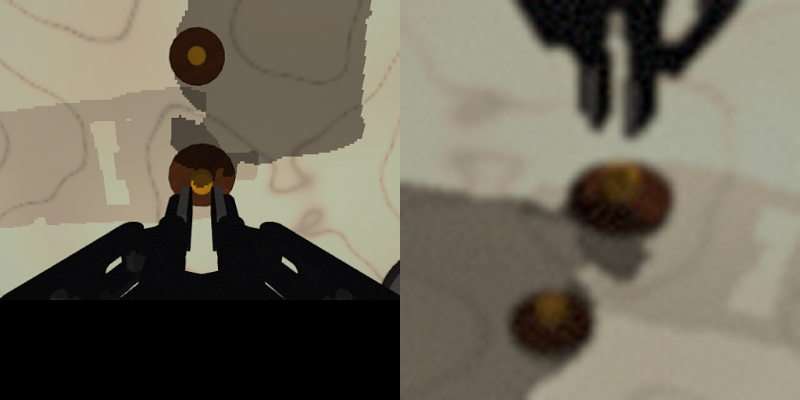

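The side crop shows the fingertips (crop (610,130)) well above and behind the knob (622,178), so they closed on air and nothing was touched. I'll check where the tips really are.

```bash
python3 - <<'E'
from h import *
f=lambda p:np.array([400+(p[0]-215)*5,(p[1]-238)*5])
for z in (.0354,.0164): print('side crop',z,f(proj('side',(.5113,.1647,z))).round(),'wrist crop',(proj('wrist',(.5113,.1647,z))/1.28).round())
print('lid top',f(proj('side',(.512,.164,.028))).round(),(proj('wrist',(.512,.164,.028))/1.28).round())
a=snap('scene');print(proj('scene',(.5113,.1647,.0164)),proj('scene',(.512,.164,.028)))
# tips midpoint by side pixel x wrist pixel
print(tri([ray('side',(215+212/5,238+132/5)),ray('wrist',(201*1.28,187*1.28))]))
print('knob',tri([ray('side',(215+222/5,238+182/5)),ray('wrist',(202*1.28,181*1.28))]))
cv2.imwrite('pics/s4.png',cv2.resize(a[130:210,190:290],(800,600),interpolation=2)[:,:,::-1])
E
```

```text
side crop 0.0354 [617. 157.] wrist crop [201. 187.]
side crop 0.0164 [618. 188.] wrist crop [201. 177.]
lid top [617. 168.] [202. 184.]
[237.0616858  177.30706843] [237.04765832 175.1936757 ]
[0.51077189 0.17508401 0.05796211]
knob [0.51143056 0.16112043 0.0171343 ]
```

View pics/s4.png

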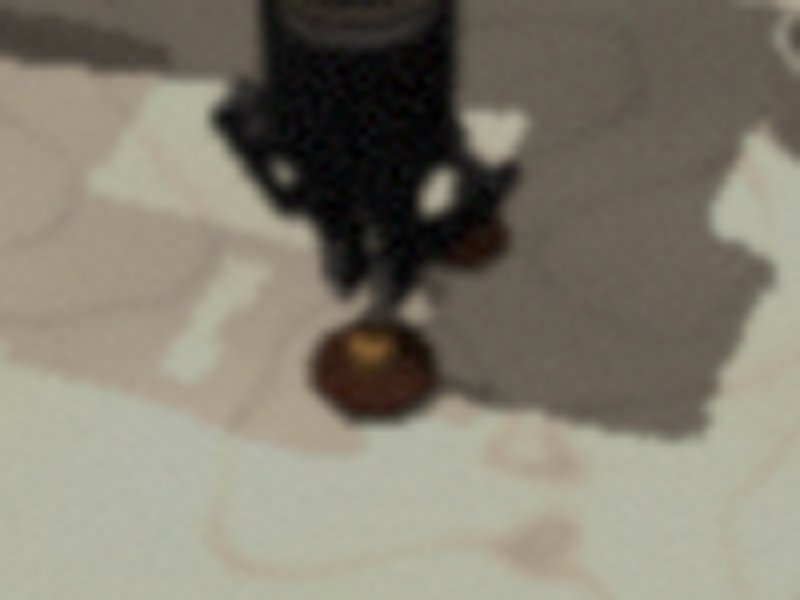

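```bash
python3 - <<'E'
from h import *
print('tips scene+side',tri([ray('side',(257.4,264.4)),ray('scene',(238.1,169.3))]))
print('knob',tri([ray('side',(259.2,274.5)),ray('scene',(236.5,176.3))]))
c=cams.camera_info('wrist');s=manip.sense();r=R.from_quat(s['tool_rot'])
T=np.array(c['T']);print('cam in tool',r.inv().apply(T[:3,3]-s['tcp_pos']).round(4),(r.inv().as_matrix()@T[:3,:3]).round(3).tolist())
for dz in(-.03,-.015,0,.019):
  for x in(-.011,.011): print(dz,x,[(proj('wrist',np.array(s['tcp_pos'])+r.apply((x,y,dz)))/1.28).round() for y in(-.006,.006)])
E
```

```text
tips scene+side [0.51341222 0.16867969 0.05303577]
knob [0.50936209 0.16474982 0.0204733 ]
cam in tool [ 0.0769  0.0005 -0.1623] [[0.001, -0.955, -0.297], [1.0, 0.001, -0.0], [0.001, -0.297, 0.955]]
-0.03 -0.011 [array([191., 223.]), array([210., 223.])]
-0.03 0.011 [array([191., 192.]), array([210., 192.])]
-0.015 -0.011 [array([192., 211.]), array([209., 211.])]
-0.015 0.011 [array([192., 182.]), array([210., 182.])]
0 -0.011 [array([193., 201.]), array([209., 201.])]
0 0.011 [array([192., 173.]), array([209., 173.])]
0.019 -0.011 [array([193., 190.]), array([208., 190.])]
0.019 0.011 [array([193., 164.]), array([208., 164.])]
```

The two views put the tips about 17 mm behind the reported TCP. The reach is about 35 mm shorter than stated, so I'll go lower in small steps and watch the force.

carry_out(targets=[[[0, 0, 0, 0, 0, 0, 3.6], [0, 0, 0.5, 0, 0, 0, 3.6], [0, 0, 1.3, 0, 0, 0, 3.6], [0, 0, 2, 0, 0, 0, 3.6], [0, 0, 2.5, 0, 0, 0, 3.6], [0, 0, 2.9, 0, 0, 0, 3.6], [0, 0, 3.1, 0, 0, 0, 3.6], [0, 0, 3.2, 0, 0, 0, 3.6], [0, 0, 3.2, 0, 0, 0, 3.6]]])

```text
t: 4.6
tcp_pos: [0.5111, 0.1647, 0.0029]
tool_rot: [0.707, 0.707, -0.0, -0.0]
force: [-0.3, -0.1, 0.8]
finger_gap: 0.42
gripper_force: 0.0
```

```bash
python3 - <<'E'
from h import *
shift((.512,.164,.001),90)
b=snap('side')
w=snap('wrist')
o=np.zeros((400,800,3),np.uint8);o[:300,:400]=cv2.resize(w,(400,300))
o[:,400:]=cv2.resize(b[238:318,215:295],(400,400),interpolation=2)
cv2.imwrite('pics/c5.png',o[:,:,::-1])
E
```

```text
t 4.6 tcp [0.5111 0.1647 0.0029] yaw 90.05 q6 0.1 shift [-0.07  0.09  0.19] turn 0.0 tilt 0.03 F [-0.3 -0.1  0.8] gap 3.59 gf 0.0
```

View pics/c5.png

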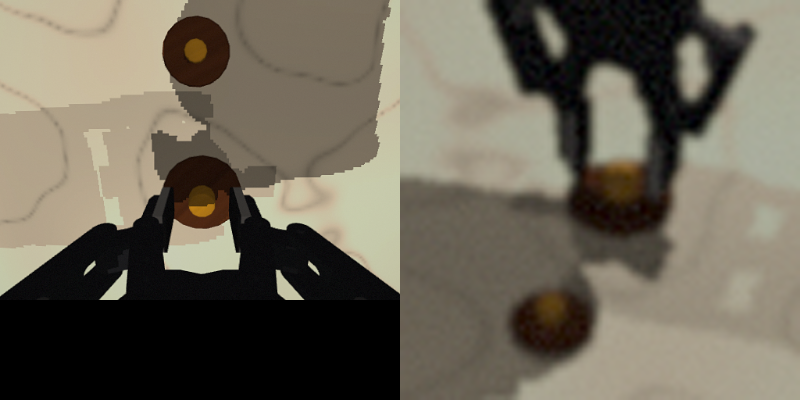

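The fingers now straddle the knob (wrist (201,205), tips at (165,190) and (235,190)). Closing.

carry_out(targets=[[[0, 0, 0, 0, 0, 0, 1.2], [0, 0, 0, 0, 0, 0, 1.2], [0, 0, 0, 0, 0, 0, 1.2], [0, 0, 0, 0, 0, 0, 1.2], [0, 0, 0, 0, 0, 0, 1.2], [0, 0, 0, 0, 0, 0, 1.2]]], force=30)

```text
t: 5.2
tcp_pos: [0.5115, 0.1647, 0.0036]
tool_rot: [0.707, 0.707, 0.0, 0.0]
force: [-0.9, 0.4, 4.4]
finger_gap: 0.179
gripper_force: 29.4
```

```bash
python3 - <<'E'
from h import *
shift((.512,.164,.001),90)
E
```

```text
t 5.2 tcp [0.5115 0.1647 0.0036] yaw 90.05 q6 0.1 shift [-0.07  0.05  0.26] turn 0.1 tilt 0.04 F [-0.9  0.4  4.4] gap 1.53 gf 29.4
```

carry_out(targets=[[[0, 0, -0.3, 0, 0, 0, 1.2], [0, 0, -1, 0, 0, 0, 1.2], [0, 0, -2, 0, 0, 0, 1.2], [0, 0, -4, 0, 0, 0, 1.2], [0, 0, -7, 0, 0, 0, 1.2], [0, 0, -10, 0, 0, 0, 1.2], [0, 0, -12, 0, 0, 0, 1.2], [0, 0, -13, 0, 0, 0, 1.2], [0, 0, -13, 0, 0, 0, 1.2], [0, 0, -13, 0, 0, 0, 1.2]]])

```text
t: 6.03
tcp_pos: [0.511, 0.1647, 0.1334]
tool_rot: [0.707, 0.707, 0.0, 0.0]
force: [-0.2, -0.3, -0.6]
finger_gap: 0.177
gripper_force: 29.3
```

```bash
python3 - <<'E'
from h import *
shift((.512,.164,.13),90)
b=snap('side');a=snap('scene')
w=snap('wrist')
o=np.zeros((600,800,3),np.uint8);o[:300,:400]=cv2.resize(w,(400,300))
o[:400,400:]=cv2.resize(b[208:288,215:295],(400,400),interpolation=2)
o[300:,:400]=cv2.resize(a[130:190,197:277],(400,300),interpolation=2)
cv2.imwrite('pics/c6.png',o[:,:,::-1])
E
```

```text
t 6.03 tcp [0.511  0.1647 0.1334] yaw 90.05 q6 0.1 shift [-0.07  0.1   0.34] turn 0.0 tilt 0.03 F [-0.2 -0.3 -0.6] gap 1.51 gf 29.3
```

View pics/c6.png

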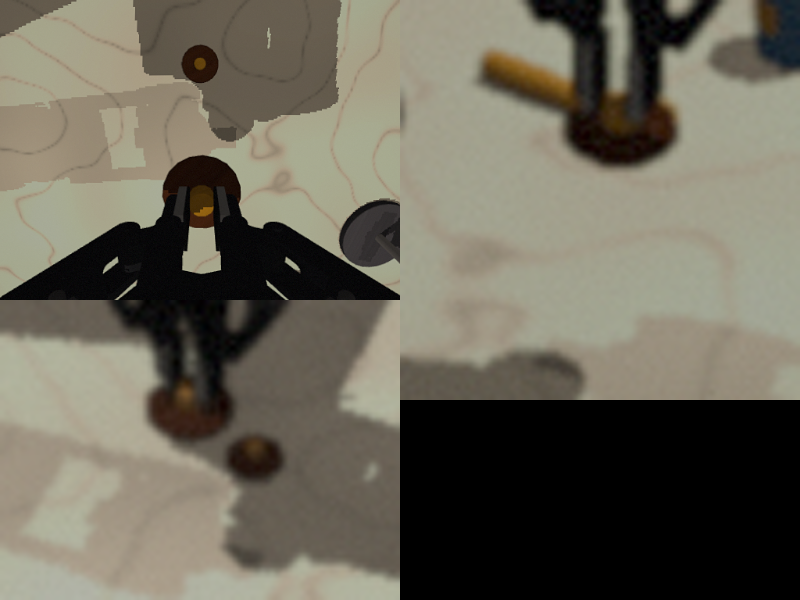

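The lid hangs level in the fingers in all three crops (wrist (201,190)). Now I'll move to a viewpoint short of the jar.

carry_out(targets=[[[-1, 0, -1, 0, 0, 0, 1.2], [-3, 0, -3, 0, 0, 0, 1.2], [-6, 0, -6, 0, 0, 0, 1.2], [-9.5, 0, -8, 0, 0, 0, 1.2], [-13.5, 0, -10, 0, 0, 0, 1.2], [-17.5, 0, -10, 0, 0, 0, 1.2], [-21.5, 0, -10, 0, 0, 0, 1.2], [-25.5, 0, -10, 0, 0, 0, 1.2], [-29.5, 0, -10, 0, 0, 0, 1.2], [-33.5, 0.4, -10, 0, 0, 0, 1.2], [-37, 0.8, -10, 0, 0, 0, 1.2], [-39.5, 0.8, -10, 0, 0, 0, 1.2]]])

```text
t: 7.18
tcp_pos: [0.5193, -0.2347, 0.2329]
tool_rot: [0.708, 0.707, -0.0, 0.0]
force: [0.5, 0.0, -0.4]
finger_gap: 0.179
gripper_force: 29.3
```

carry_out(targets=[[[-1, 0, 0, 0, 0, 0, 1.2], [-1, 0, 0, 0, 0, 0, 1.2], [-1, 0, 0, 0, 0, 0, 1.2]]])

```text
t: 7.43
tcp_pos: [0.5187, -0.2397, 0.2326]
tool_rot: [0.707, 0.707, 0.0, -0.001]
force: [-0.1, 0.8, -1.0]
finger_gap: 0.181
gripper_force: 29.3
```

```bash
cat >> h.py <<'E'
def blobs(im,rng,mn=60):
    h=cv2.cvtColor(im,cv2.COLOR_RGB2HSV)
    m=cv2.inRange(h,*rng);c,l,s,ce=cv2.connectedComponentsWithStats(m)
    return [(s[i].tolist(),ce[i],l==i) for i in range(1,c) if s[i,4]>mn]
BLUE=((95,90,20),(125,255,255));BRASS=((12,110,60),(28,255,255))
E
python3 - <<'E'
from h import *
shift((.52,-.163,.23),90)
W=cams.camera_info('wrist');print(W['T'][:3] if 0 else np.array(W['T'])[:3,3].round(3))
w=snap('wrist','w7.png')
for n in('BLUE','BRASS'):
  for s,c,m in blobs(w,globals()[n],30): print(n,s,c.round(1))
E
```

```text
t 7.43 tcp [ 0.5187 -0.2397  0.2326] yaw 89.98 q6 -0.63 shift [7.67 0.13 0.28] turn -0.0 tilt 0.16 F [-0.1  0.8 -1. ] gap 1.55 gf 29.3
[ 0.519 -0.163  0.395]
BLUE [233, 70, 60, 62, 2941] [262.6 100.8]
BLUE [348, 367, 10, 8, 34] [352.2 370.7]
BRASS [300, 0, 31, 7, 157] [315.4   2.4]
BRASS [351, 0, 63, 19, 616] [390.2   6. ]
BRASS [244, 248, 29, 30, 663] [258.2 262.4]
BRASS [0, 355, 18, 26, 315] [  6.9 365.9]
```

```bash
python3 - <<'E'
from h import *
W=cams.camera_info('wrist')
w=cv2.imread('pics/w7.png')[:,:,::-1]
s,c,m=blobs(w,BLUE,1000)[0]
ct=max(cv2.findContours(m.astype(np.uint8),0,1)[0],key=cv2.contourArea)
(e,ax,an)=cv2.fitEllipse(ct);print(e,ax,an,plane('wrist',e,.095,W))
P=np.array([plane('wrist',p[0],.095,W)[:2] for p in ct],np.float32)
(cc,r)=cv2.minEnclosingCircle(P);print('rim',cc,r)
A=np.c_[2*P,np.ones(len(P))];x=np.linalg.lstsq(A,(P**2).sum(1),rcond=None)[0];print('fit',x[:2],np.sqrt(x[2]+x[:2]@x[:2]))
crop=cv2.resize(w[60:150,215:320],(700,600),interpolation=2);cv2.imwrite('pics/c7.png',crop[:,:,::-1])
# lid held: flange centre relative to TCP via brown mask
for s,c,m in blobs(w,((0,60,10),(14,255,130)),300): print('wood',s,c)
E
```

```text
(262.6383361816406, 100.743408203125) (59.337791442871094, 61.262596130371094) 4.576166152954102 [ 0.52338338 -0.16194919  0.095     ]
rim (0.523362934589386, -0.16260020434856415) 0.02848607860505581
fit [ 0.52338643 -0.16255666] 0.0276853861482273
wood [208, 199, 100, 62, 3318] [257.77908379 225.53044002]
wood [242, 268, 33, 24, 523] [257.9082218  282.49521989]
wood [0, 347, 24, 34, 532] [  9.22368421 362.37593985]
```

```bash
python3 - <<'E'
from h import *
for zo in (.2260,.229,.232):
  p=plane('wrist',(258,198.5),zo+.008); 
  l=plane('wrist',(207.5,240),zo+.011);r=plane('wrist',(308.5,240),zo+.011)
  print(zo,p.round(4),'centre y',(p[1]-.028).round(4),'cx',((l+r)/2)[0].round(4),'width',np.linalg.norm(r-l).round(4))
shift((.5234,-.1625,.135),90)
E
```

```text
0.226 [ 0.5194 -0.2135  0.234 ] centre y -0.2415 cx 0.5194 width 0.0567
0.229 [ 0.5194 -0.2125  0.237 ] centre y -0.2405 cx 0.5194 width 0.0556
0.232 [ 0.5194 -0.2115  0.24  ] centre y -0.2395 cx 0.5194 width 0.0546
t 7.48 tcp [ 0.5188 -0.2388  0.2327] yaw 90.06 q6 -0.63 shift [7.61 0.49 9.79] turn 0.1 tilt 0.15 F [-0.6  0.7 -1.2] gap 1.53 gf 29.3
```

carry_out(targets=[[[2, 0.2, 0, 0, 0, 0, 1.2], [5, 0.4, 0, 0, 0, 0, 1.2], [7.7, 0.4, 2, 0, 0, 0, 1.2], [7.7, 0.4, 5, 0, 0, 0, 1.2], [7.7, 0.4, 8, 0, 0, 0, 1.2], [7.7, 0.4, 10.5, 0, 0, 0, 1.2], [7.7, 0.4, 11.7, 0, 0, 0, 1.2], [7.7, 0.4, 12, 0, 0, 0, 1.2], [7.7, 0.4, 12, 0, 0, 0, 1.2], [7.7, 0.4, 12, 0, 0, 0, 1.2]]])

```text
t: 8.32
tcp_pos: [0.524, -0.1624, 0.114]
tool_rot: [0.706, 0.708, 0.0, 0.0]
force: [0.3, 0.1, -0.4]
finger_gap: 0.181
gripper_force: 29.3
```

```bash
python3 - <<'E'
from h import *
shift((.5231,-.161,.0906),90)
b=snap('side','b8.png');a=snap('scene','a8.png')
for n,im in(('side',b),('scene',a)):
  for nm,rg in(('blue',BLUE),('wood',((0,60,10),(14,255,130))),('brass',BRASS)):
    for s,c,m in blobs(im,rg,12):
      if (n=='side' and 270<c[0]<320 and 150<c[1]<230) or (n=='scene' and 165<c[0]<210 and 210<c[1]<270): print(n,nm,s,c.round(1))
o=np.zeros((400,800,3),np.uint8)
o[:,:400]=cv2.resize(b[165:230,263:328],(400,400),interpolation=2)
o[:,400:]=cv2.resize(a[205:270,155:220],(400,400),interpolation=2)
cv2.imwrite('pics/c8.png',o[:,:,::-1])
for z in(.0,.095,.1):print(z,proj('side',(.5234,-.1625,z)).round(1),proj('scene',(.5234,-.1625,z)).round(1))
E
```

```text
t 8.32 tcp [ 0.524  -0.1624  0.114 ] yaw 90.14 q6 -0.51 shift [ 0.15 -0.09  2.34] turn 0.1 tilt 0.06 F [ 0.3  0.1 -0.4] gap 1.54 gf 29.3
side blue [263, 157, 18, 2, 23] [272.3 157.8]
side blue [287, 189, 17, 32, 432] [295.4 203.9]
side wood [288, 178, 17, 11, 75] [296.5 183.5]
side brass [294, 177, 4, 6, 22] [295.4 179.5]
side brass [287, 209, 3, 5, 14] [287.9 211.1]
scene blue [177, 240, 19, 25, 306] [186.5 252.2]
scene wood [174, 230, 19, 14, 169] [182.7 237.2]
scene brass [179, 230, 5, 7, 25] [181.  233.2]
0.0 [294.5 217.9] [189.5 257.3]
0.095 [295.5 191. ] [185.2 239.4]
0.1 [295.6 189.5] [185.  238.4]
```

View pics/c8.png

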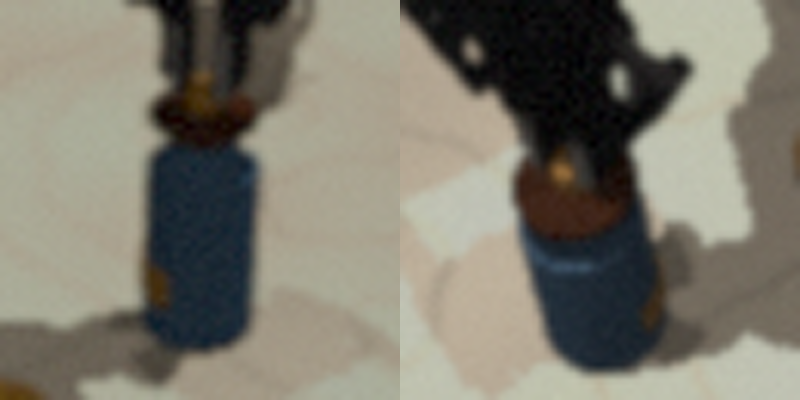

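Lid plug hangs just above the mouth in both views (side crop (202,115) over the jar (203,150)). I'll trim about 1 mm and lower gently.

carry_out(targets=[[[0.1, -0.1, 0.4, 0, 0, 0, 1.2], [0.1, -0.1, 0.8, 0, 0, 0, 1.2], [0.1, -0.1, 1.2, 0, 0, 0, 1.2], [0.1, -0.1, 1.5, 0, 0, 0, 1.2], [0.1, -0.1, 1.7, 0, 0, 0, 1.2], [0.1, -0.1, 1.9, 0, 0, 0, 1.2], [0.1, -0.1, 2.0, 0, 0, 0, 1.2], [0.1, -0.1, 2.0, 0, 0, 0, 1.2]]])

```text
t: 9.08
tcp_pos: [0.5224, -0.1623, 0.0929]
tool_rot: [0.707, 0.707, -0.0, -0.0]
force: [-0.1, 0.3, -0.4]
finger_gap: 0.176
gripper_force: 29.3
```

```bash
python3 - <<'E'
from h import *
shift((.5231,-.161,.0906),90)
b=snap('side')
for nm,rg in(('blue',BLUE),('wood',((0,60,10),(14,255,130)))):
    for s,c,m in blobs(b,rg,12):
      if 270<c[0]<320 and 170<c[1]<230: print(nm,s,c.round(1))
E
```

```text
t 9.08 tcp [ 0.5224 -0.1623  0.0929] yaw 90.04 q6 -0.51 shift [0.13 0.07 0.23] turn 0.0 tilt 0.03 F [-0.1  0.3 -0.4] gap 1.5 gf 29.3
blue [287, 193, 17, 28, 352] [295.4 206.7]
wood [289, 186, 15, 9, 69] [296.4 190.2]
```

carry_out(targets=[[[0, 0, 0.1, 0, 0, 0, 1.2], [0, 0, 0.15, 0, 0, 0, 1.2], [0, 0, 0.2, 0, 0, 0, 1.2], [0, 0, 0.2, 0, 0, 0, 1.2]]])

```text
t: 9.47
tcp_pos: [0.5225, -0.1623, 0.0912]
tool_rot: [0.707, 0.707, 0.0, -0.0]
force: [-0.8, 0.5, -0.3]
finger_gap: 0.181
gripper_force: 29.3
```

carry_out(targets=[[[0, 0, 0.05, 0, 0, 0, 1.2], [0, 0, 0.1, 0, 0, 0, 1.2], [0, 0, 0.1, 0, 0, 0, 1.2]]])

```text
t: 9.72
tcp_pos: [0.5226, -0.1623, 0.0906]
tool_rot: [0.707, 0.707, 0.0, 0.0]
force: [0.1, -0.3, 2.9]
finger_gap: 0.177
gripper_force: 29.7
```

Contact comes at exactly the predicted height (2.9 N), so it is seated. Releasing and rising.

carry_out(targets=[[[0, 0, 0, 0, 0, 0, 1.7], [0, 0, 0, 0, 0, 0, 2.2], [0, 0, 0, 0, 0, 0, 3.0], [0, 0, 0, 0, 0, 0, 3.6], [0, 0, 0, 0, 0, 0, 3.6], [0, 0, -1, 0, 0, 0, 3.6], [0, 0, -3, 0, 0, 0, 3.6], [0, 0, -6, 0, 0, 0, 4], [0, 0, -9, 0, 0, 0, 8], [-4, 0, -12, 0, 0, 0, 8], [-7.5, 0, -14, 0, 0, 0, 8], [-7.5, 0, -14, 0, 0, 0, 8]]])

```text
t: 10.72
tcp_pos: [0.5258, -0.244, 0.236]
tool_rot: [0.708, 0.707, -0.0, 0.007]
force: [-0.2, -0.9, 0.5]
finger_gap: 0.938
gripper_force: 0.0
```

```bash
python3 - <<'E'
from h import *
shift((.5234,-.1625,.08),90)
W=cams.camera_info('wrist');w=snap('wrist','w9.png')
WOOD=((0,60,10),(14,255,140))
def fit(m,z):
    ct=max(cv2.findContours(m.astype(np.uint8),0,1)[0],key=cv2.contourArea)
    P=np.array([plane('wrist',p[0],z,W)[:2] for p in ct],np.float32)
    c,r=cv2.minEnclosingCircle(P);return np.round(c,4),round(r,4)
for nm,rg,z in(('blue',BLUE,.095),('wood',WOOD,.106),('brass',BRASS,.115)):
    for s,c,m in blobs(w,rg,60): 
        if c[1]<230: print(nm,s,c.round(1),fit(m,z))
b=snap('side','b9.png');a=snap('scene','a9.png')
for n,im in(('side',b),('scene',a)):
  for nm,rg in(('blue',BLUE),('wood',WOOD),('brass',BRASS)):
    for s,c,m in blobs(im,rg,10):
      if (n=='side' and 270<c[0]<320 and 165<c[1]<230) or (n=='scene' and 165<c[0]<210 and 210<c[1]<270): print(n,nm,s,c.round(1))
# phone orientation in side/scene at native: base disc ellipse
for n,im,box in(('scene',a,(265,175,325,262)),('side',b,(165,145,225,250))):
    h=cv2.cvtColor(im,cv2.COLOR_RGB2HSV);m=cv2.inRange(h,(0,0,0),(180,255,80));k=np.zeros_like(m);x0,y0,x1,y1=box;k[y0:y1,x0:x1]=m[y0:y1,x0:x1]
    ys,xs=np.nonzero(k);print(n,xs.min(),xs.max(),ys.min(),ys.max())
E
```

```text
t 10.72 tcp [ 0.5258 -0.244   0.236 ] yaw 89.92 q6 -0.62 shift [ 8.3  -0.4  15.51] turn -0.1 tilt 0.81 F [-0.2 -0.9  0.5] gap 8.01 gf 0.0
wood [223, 63, 60, 63, 2531] [252.8  94.2] (array([ 0.5228, -0.1637]), 0.0272)
brass [373, 0, 32, 10, 171] [392.3   2.8] (array([ 0.6361, -0.0872]), 0.0135)
brass [243, 85, 20, 22, 330] [252.4  94.9] (array([ 0.523 , -0.1642]), 0.0091)
side blue [288, 194, 16, 27, 346] [295.4 206.8]
side wood [288, 187, 16, 8, 84] [295.6 191. ]
side brass [292, 184, 10, 8, 41] [296.6 187.5]
side brass [287, 208, 3, 6, 15] [287.9 210.9]
scene blue [178, 244, 18, 20, 214] [187.  254.8]
scene wood [175, 231, 19, 17, 212] [184.1 239.6]
scene brass [179, 232, 9, 9, 55] [182.9 236. ]
scene 274 309 185 253
side 178 214 156 241
```

Lid and knob are concentric at seated height, (0.5228,-0.1637) with flange radius 27 mm, so it is level and seated. Now a look down on the phone.

carry_out(targets=[[[1, 1, -3, 0, 0, 0, 8], [3, 3, -6, 0, 0, 0, 8], [5, 6, -9, 0, 0, 0, 8], [8, 9, -11, 0, 0, 0, 8], [11, 12, -12.4, 0, 0, 0, 8], [14, 15, -12.4, 0, 0, 0, 8], [16.5, 18, -12.4, 0, 0, 0, 8], [17.4, 19.4, -12.4, 0, 0, 0, 8], [17.4, 19.4, -12.4, 0, 0, 0, 8], [17.4, 19.4, -12.4, 0, 0, 0, 8], [17.4, 19.4, -12.4, 0, 0, 0, 8], [17.4, 19.4, -12.4, 0, 0, 0, 8]]])

```text
t: 11.87
tcp_pos: [0.715, -0.0634, 0.3534]
tool_rot: [0.707, 0.707, -0.001, -0.001]
force: [0.3, -0.7, 0.1]
finger_gap: 0.937
gripper_force: 0.0
```

```bash
python3 - <<'E'
from h import *
shift((.72,-.07,.36),90)
W=cams.camera_info('wrist');w=snap('wrist','w10.png');np.save('W10.npy',W)
print(np.array(W['T'])[:3,3].round(3))
h=cv2.cvtColor(w,cv2.COLOR_RGB2HSV)
m=cv2.inRange(h,(0,0,0),(180,255,95));c,l,s,ce=cv2.connectedComponentsWithStats(m)
for i in range(1,c):
    if s[i,4]>100: print(s[i],ce[i].round(1))
for z in (0,.235):print(proj('wrist',(.767,.025,z)).round(1))
E
```

```text
t 11.87 tcp [ 0.715  -0.0634  0.3534] yaw 90.01 q6 -0.24 shift [-0.66  0.5  -0.66] turn 0.0 tilt 0.15 F [ 0.3 -0.7  0.1] gap 8.0 gf 0.0
[0.716 0.013 0.516]
[  100     0   308   131 17821] [286.7  46.9]
[    0     0   512   384 69624] [351.3 253. ]
[174 115  74  36 357] [215.7 134. ]
[ 110  178   69   66 2390] [144.1 210.6]
[290.4  92.7]
[317.3  86.4]
```

View pics/w10.png

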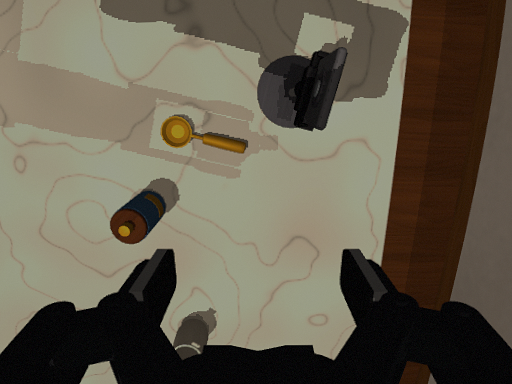

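Wrist view (w10): phone head is the tilted dark slab from about (340,48) to (318,131), its base disc is around (292,92), the closed jar's knob is at (124,231), and its brass plate is on the +x side near (157,203). The spoon is at (200,135). Extracting the edges numerically.

```bash
python3 - <<'E'
from h import *
w=cv2.imread('pics/w10.png');v=w.max(2).astype(int)
for r in range(44,136,6): print(r,' '.join('%3d'%x for x in v[r,252:356:3]))
print('jar');h=cv2.cvtColor(w,cv2.COLOR_BGR2HSV)
W=np.load('W10.npy',allow_pickle=True).item()
for s,c,m in blobs(w[:,:,::-1],BRASS,15):
    if s[0]<260 and s[1]>150: print(s,c.round(1),'z115',plane('wrist',c,.115,W).round(4),'z34',plane('wrist',c,.034,W).round(4))
E
```

```text
44  93  92  90  91  92  93  92  95  93  94  93  95  95  94  84 156 156 155 154 155 156 156 155 158  88  94  93  89  82  89  93  90  90  93  91
50  91  92  92  88  92  93  93  93  94  95  95  95  95  95 126 156 153 151 154 155 157 162 116  60  97  94  94  74  23  63  77  62  92  93  90
56 153 154 158  90  81  89  92  93  93  95  86  49  22  28  30  22  34  84  84 148  57  25   8   9  26  28  26  29  49  78  75  39  93  93  91
62 154 154 104  95  93  92  71  26  29  33  32  29  32  30  30  33  33  29  33  29  15  15   9  29  28  28  29  27  66  77  64  72  93  94  92
68 152 155 154 156 100  29  33  32  31  31  30  29  31  20  17  17  22  20   5  24  19  13  27  28  23  27  30  51  75  40  29  95  94  95  94
74 155 153 154 113  60  62  63  35  34  29  32  19  21  18  19  22  17   5  14  22  20   9  22  22  29  20  25  41  41  35 100  95  94  95  95
80 153 154 150  60  61  62  61  60  60  58  61  20  21  20  21  23  21   8  13   8   1  19  37  11  21  20  36  42  42  22  98  95  96  95  93
86 156 144  62  63  60  64  59  61  60  46  50  21  20  19  19   5   6   7  14   6   5  29  75  25 
[... 596 characters left out ...]
7 157 156 158 156 156
116 142 155 155 154 159  55  63  63  62  49  52  48  50  61  60   9   3  10  18  18  20  23  26  36  41  29 162 156 157 157 157 157 157 157 157
122 153 154 154 150 156 155 161  80  61  65  60  60  60  62   0   9  10  29  20  23  22  20  37  42  38 101 157 156 156 157 157 159 157 158 157
128 156 155 154 145 155 155 157 158 157 157 161 162 167 131 166 165 131  43  22  23  20  88  29  30  98 158 157 157 158 157 157 158 156 157 158
134 145 144 142 155 147 152 152 152 157 157 156 156 158 156 158 157 158 158 156 159 158 158 158 156 157 158 157 158 156 159 157 157 158 158 157
jar
[118, 225, 13, 12, 114] [123.6 230.7] z115 [ 0.5234 -0.1635  0.115 ] z34 [ 0.4844 -0.1993  0.034 ]
```

```bash
python3 - <<'E'
from h import *
W=np.load('W10.npy',allow_pickle=True).item()
w=cv2.imread('pics/w10.png');v=cv2.GaussianBlur(w.max(2),(3,3),0).astype(float)
for r in (45,46,47,48,49,50,51,52,126,128,129,130,131,132): print(r,v[r,310:352:2].astype(int))
R_,L_=[],[]
for r in range(72,124,2):
    c=300
    cs=[c for c in range(310,350) if v[r,c]<66<=v[r,c+1]][-1:]
    if cs: c=cs[0];R_.append(plane('wrist',(c+(66-v[r,c])/(v[r,c+1]-v[r,c]),r),.235,W)[:2])
    cs=[c for c in range(310,int(cs[0])-2) if v[r,c]<33<=v[r,c+1]][-1:]
    if cs: c=cs[0];L_.append(plane('wrist',(c+.5,r),.235,W)[:2])
for E in(R_,L_):
    vx,vy,x,y=cv2.fitLine(np.array(E,np.float32),cv2.DIST_HUBER,0,.01,.01).ravel()
    if vy<0: vx,vy=-vx,-vy
    print('yaw',np.degrees(np.arctan2(-vx,vy)).round(2),'pt',x.round(4),y.round(4),'normal off',(np.array([vy,-vx])@[x,y]).round(4))
# base arc
pts=[]
for r in range(70,124,2):
    c=[c for c in range(250,300) if v[r,c]>=105>v[r,c+1]]
    if c: pts.append((c[0]+.5,r))
for z in(.0,.01):
    P=np.array([plane('wrist',p,z,W)[:2] for p in pts]);A=np.c_[2*P,np.ones(len(P))]
    x=np.linalg.lstsq(A,(P**2).sum(1),rcond=None)[0];print('base',z,x[:2].round(4),np.sqrt(x[2]+x[:2]@x[:2]).round(4))
    from scipy.optimize import least_squares
    s=least_squares(lambda q:np.hypot(*(P-q).T)-.055,(.765,.025),loss='soft_l1',f_scale=.001);print(s.x.round(4))
E
```

```text
45 [155 156 155 156 156 156 136 101  93  92  93  92  90  83  84  92  93  92
  91  91  92]
46 [156 156 155 155 156 157 115  95  93  93  93  92  90  84  82  82  82  88
  91  91  92]
47 [156 155 156 155 156 156 105  93  93  93  93  92  89  83  69  64  61  74
  89  91  92]
48 [156 155 156 156 158 147 101  94  94  94  93  92  85  69  53  58  58  59
  80  91  92]
49 [156 156 157 159 151 118  93  95  94  94  94  91  76  45  47  66  68  59
  68  91  92]
50 [156 157 151 142 113  70  75  88  92  95  94  83  56  32  50  71  75  66
  64  91  92]
51 [155 155 119  85  55  32  46  62  77  89  88  64  35  31  55  71  77  70
  62  91  92]
52 [154 143  66  30  20  22  24  31  46  64  67  43  27  34  59  71  76  69
  54  86  92]
126 [ 20  20  23  27  33  39  39  39 121 159 157 157 157 157 157 158 158 157
 157 157 158]
128 [ 20  37 109  67  38  31  37  96 156 158 157 157 157 157 157 157 157 157
 157 157 157]
129 [ 27  58 151 128  81  54  65 138 160 158 157 157 157 157 157 157 157 157
 157 157 157]
130 [ 68  88 160 158 138 111 119 157 158 158 158 157 157 157 157 157 157 157
 157 157 158]
131 [130 127 159 158 160 152 154 159 157 158 158 157 157 157 158 157 158 157
 157 157 157]
132 [158 153 158 158 158 159 159 158 157 157 158 157 157 157 158 157 157 157
 157 157 157]
yaw -15.26 pt 0.7831 0.022 normal off 0.7497
yaw -14.09 pt 0.7734 0.0165 normal off 0.7462
base 0.0 [0.7672 0.0262] 0.0546
[0.7676 0.0263]
base 0.01 [0.7662 0.026 ] 0.0536
[0.7678 0.0262]
```

```bash
cat >> h.py <<'E'
def plate(n,im,ax,z0,info=None,rad=.029):
    "azimuth (deg) of brass pixels on the jar's cylinder (axis xy ax, underside z0)"
    info=info or cams.camera_info(n);c=proj(n,(*ax,z0+.034),info);out=[];al=[]
    h=cv2.cvtColor(im,cv2.COLOR_RGB2HSV)
    for v in range(int(c[1])-45,int(c[1])+45):
        for u in range(int(c[0])-45,int(c[0])+45):
            if not(0<=u<512 and 0<=v<384): continue
            o,d=ray(n,(u,v),info);p=o[:2]-ax;a=d[:2]@d[:2];b=p@d[:2];q=b*b-a*(p@p-rad**2)
            if q<0: continue
            t=(-b-np.sqrt(q))/a;P=o+t*d;z=P[2]-z0
            if .026<z<.042:
                A=np.degrees(np.arctan2(P[1]-ax[1],P[0]-ax[0]));al.append(A)
                if h[v,u,0]<35 and h[v,u,1]>60: out.append(A)
    out=np.array(out);al=np.array(al)
    print(n,'n',len(out),'brass az',np.percentile(out,[2,50,98]).round(1) if len(out) else None,'visible',al.min().round(1),al.max().round(1))
E
python3 - <<'E'
from h import *
W=np.load('W10.npy',allow_pickle=True).item();ld=lambda f:cv2.imread('pics/'+f)[:,:,::-1].copy()
ax=np.array([.523,-.163])
plate('wrist',ld('w10.png'),ax,0,W);plate('side',ld('b9.png'),ax,0);plate('scene',ld('a9.png'),ax,0)
for e in((340.5,47.8),(320.5,129.5),(330.5,88.7)): print(plane('wrist',e,.235,W).round(4))
shift((.523,-.163,.2),30)
E
```

```text
wrist n 109 brass az [-16.4  34.6  73.9] visible -30.7 117.4
side n 19 brass az [34.7 60.5 76.5] visible -179.1 179.7
scene n 10 brass az [-13.8  -0.1  22.7] visible -118.0 33.6
[0.7847 0.057  0.235 ]
[ 0.7713 -0.0114  0.235 ]
[0.7781 0.0236 0.235 ]
t 11.92 tcp [ 0.7152 -0.0638  0.3539] yaw 89.98 q6 -0.24 shift [ -9.93 -19.19  15.42] turn 60.0 tilt 0.09 F [0.  0.3 0.5] gap 7.99 gf 0.0
```

carry_out(targets=[[[-1, -2, 0, 0, 0, 7, 8.5], [-2, -5, 2, 0, 0, 14, 8.5], [-4, -9, 5, 0, 0, 21, 8.5], [-6, -12.5, 8, 0, 0, 28, 8.5], [-8, -15.5, 11, 0, 0, 35, 8.5], [-9.5, -18, 13, 0, 0, 42, 8.5], [-9.9, -19.2, 14, 0, 0, 49, 8.5], [-9.9, -19.2, 14, 0, 0, 56, 8.5], [-9.9, -19.2, 14, 0, 0, 60, 8.5], [-9.9, -19.2, 14, 0, 0, 60, 8.5], [-9.9, -19.2, 14, 0, 0, 60, 8.5], [-9.9, -19.2, 14, 0, 0, 60, 8.5]]])

```text
t: 12.92
tcp_pos: [0.5246, -0.1628, 0.2149]
tool_rot: [0.966, 0.26, 0.0, 0.0]
force: [-0.3, 0.5, 0.7]
finger_gap: 0.997
gripper_force: 0.0
```

```bash
python3 - <<'E'
from h import *
shift((.523,-.163,.06),30)
w=snap('wrist','w11.png')
for nm,rg,z in(('wood',((0,60,10),(14,255,140)),.106),('brass',BRASS,.115)):
    for s,c,m in blobs(w,rg,60): print(nm,s,c.round(1),plane('wrist',c,z).round(4))
E
```

```text
t 12.92 tcp [ 0.5246 -0.1628  0.2149] yaw 30.1 q6 0.54 shift [-0.16 -0.08 15.49] turn 0.1 tilt 0.08 F [-0.3  0.5  0.7] gap 8.51 gf 0.0
wood [229, 158, 60, 58, 2288] [258.3 186.3] [ 0.5261 -0.1619  0.106 ]
brass [207, 0, 41, 37, 569] [225.4  15.9] [ 0.6331 -0.0705  0.115 ]
brass [162, 34, 50, 56, 1622] [185.1  64.5] [ 0.586  -0.0596  0.115 ]
brass [249, 183, 20, 19, 295] [258.4 192.4] [ 0.5235 -0.1635  0.115 ]
```

carry_out(targets=[[[-0.1, 0, 3, 0, 0, 0, 8.5], [-0.1, 0, 7, 0, 0, 0, 8.5], [-0.1, 0, 11, 0, 0, 0, 8.5], [-0.1, 0, 14, 0, 0, 0, 8.5], [-0.1, 0, 15.5, 0, 0, 0, 8.5], [-0.1, 0, 15.5, 0, 0, 0, 8.5], [-0.1, 0, 16, 0, 0, 0, 8.5], [-0.1, 0, 16.5, 0, 0, 0, 8.5], [-0.1, 0, 16.8, 0, 0, 0, 8.5], [-0.1, 0, 17, 0, 0, 0, 8.5], [-0.1, 0, 17, 0, 0, 0, 8.5]]])

```text
t: 13.88
tcp_pos: [0.524, -0.163, 0.0448]
tool_rot: [0.966, 0.259, 0.0, 0.0]
force: [-0.2, 0.1, -0.1]
finger_gap: 0.997
gripper_force: 0.0
```

```bash
python3 - <<'E'
from h import *
shift((.5235,-.1635,.038),30)
b=snap('side');a=snap('scene')
for n,im in(('side',b),('scene',a)):
  for nm,rg in(('blue',BLUE),('wood',((0,60,10),(14,255,130)))):
    for s,c,m in blobs(im,rg,10):
      if (n=='side' and 270<c[0]<320 and 165<c[1]<230) or (n=='scene' and 165<c[0]<210 and 210<c[1]<270): print(n,nm,s,c.round(1))
# dark finger extent below lid near the jar: print V columns left/right of the jar in side view
v=b.max(2)
for r in range(180,222,2): print(r,v[r,276:316:2])
print([ (z,proj('side',(.5235,-.163,z))[1].round(1)) for z in(.03,.05,.06,.07,.08,.095,.115)])
E
```

```text
t 13.88 tcp [ 0.524  -0.163   0.0448] yaw 30.06 q6 0.54 shift [-0.07  0.02  0.68] turn 0.1 tilt 0.07 F [-0.2  0.1 -0.1] gap 8.51 gf 0.0
side blue [287, 194, 16, 27, 262] [294.5 209.4]
side wood [298, 185, 4, 6, 16] [299.8 187.2]
side wood [289, 186, 8, 8, 29] [291.6 190. ]
scene blue [180, 246, 16, 19, 119] [189.4 256. ]
scene wood [186, 232, 8, 14, 52] [190.1 239.2]
180 [172 172 174 173 174 174 142  37  22  18  22  17  22  23  21  67  97 151
 171 172]
182 [173 174 173 173 175 171 124  30  13  20  18  18  23   0  26 101 145 169
 173 172]
184 [175 177 175 175 172 172 129  28   8  14  18   9   9   8  49 154 174 173
 171 174]
186 [176 175 176 175 173 176 148  42  31  39  23  26  44  15  64 163 173 172
 173 173]
188 [176 176 176 175 175 168  97  27  35  46  11  39  53  16  58 160 175 172
 173 173]
190 [174 176 176 175 173 148  45  29  27  35  17   7  17   9  55 159 174 175
 172 172]
192 [173 174 172 172 175 133  38  32  32  27  21   7  19  17  50 157 172 172
 172 172]
194 [174 173 173 174 175 126  50  35  31  36  38  20  11  50  79 160 172 172
 171 175]
196 [173 173 174 172 174 122  47  
[... 588 characters left out ...]
119 160 159  96  70  49  51  49  49  53  53  54 122 170 168 171
 173 174]
212 [107 105 107 115 129  89  72  53  46  53  54  48  50  59 116 159 161 165
 169 171]
214 [111 104 103 124 160  92  55  49  50  48  49  53  54  57 128 161 161 162
 162 163]
216 [108 106 102 105 108  64  46  47  49  52  50  52  57  59 131 163 162 163
 162 164]
218 [110 103 105 107 108  74  49  51  54  51  53  51  54  70 149 164 163 163
 166 165]
220 [104 103 108 106 103  93  55  50  51  51  45  52  65 130 163 164 165 165
 167 166]
[(0.03, np.float64(209.5)), (0.05, np.float64(203.9)), (0.06, np.float64(201.0)), (0.07, np.float64(198.2)), (0.08, np.float64(195.3)), (0.095, np.float64(190.9)), (0.115, np.float64(185.1))]
```

carry_out(targets=[[[0, 0, 0.3, 0, 0, 0, 8.5], [0, 0, 0.5, 0, 0, 0, 8.5], [0, 0, 0.7, 0, 0, 0, 8.5], [0, 0, 0.7, 0, 0, 0, 8.5], [0, 0, 0.7, 0, 0, 0, 7], [0, 0, 0.7, 0, 0, 0, 6.2], [0, 0, 0.7, 0, 0, 0, 5.2], [0, 0, 0.7, 0, 0, 0, 5], [0, 0, 0.7, 0, 0, 0, 5], [0, 0, 0.7, 0, 0, 0, 5], [0, 0, 0.7, 0, 0, 0, 5]]], force=50)

```text
t: 14.9
tcp_pos: [0.5239, -0.163, 0.0376]
tool_rot: [0.966, 0.259, 0.0, 0.0]
force: [-1.1, 0.4, 6.3]
finger_gap: 0.677
gripper_force: 53.2
```

Grip at 5.78 cm matches the jar. Lift gently first and check.

carry_out(targets=[[[0, 0, -0.2, 0, 0, 0, 5], [0, 0, -0.6, 0, 0, 0, 5], [0, 0, -1.2, 0, 0, 0, 5], [0, 0, -2, 0, 0, 0, 5], [0, 0, -3, 0, 0, 0, 5], [0, 0, -4, 0, 0, 0, 5], [0, 0, -5, 0, 0, 0, 5], [0, 0, -5.8, 0, 0, 0, 5], [0, 0, -6.4, 0, 0, 0, 5], [0, 0, -6.7, 0, 0, 0, 5], [0, 0, -6.8, 0, 0, 0, 5], [0, 0, -6.8, 0, 0, 0, 5]]])

```text
t: 15.9
tcp_pos: [0.5236, -0.1628, 0.1054]
tool_rot: [0.966, 0.259, 0.0, 0.0]
force: [0.2, 0.3, -2.5]
finger_gap: 0.679
gripper_force: 53.8
```

```bash
python3 - <<'E'
from h import *
shift((.5294,.0855,.195),-14)
b=snap('side','b12.png');a=snap('scene','a12.png')
for n,im in(('side',b),('scene',a)):
  for nm,rg in(('blue',BLUE),('wood',((0,60,10),(14,255,130)))):
    for s,c,m in blobs(im,rg,10):
      if (n=='side' and 270<c[0]<320 and 140<c[1]<230) or (n=='scene' and 155<c[0]<210 and 200<c[1]<270): print(n,nm,s,c.round(1))
  print([proj(n,(.5235,-.163,.068+z)).round(1).tolist() for z in(0,.095,.115)])
E
```

```text
t 15.9 tcp [ 0.5236 -0.1628  0.1054] yaw 30.05 q6 0.54 shift [ 12.93 -21.2   -8.96] turn 44.0 tilt 0.01 F [ 0.2  0.3 -2.5] gap 5.8 gf 53.8
side blue [263, 157, 27, 3, 39] [277.6 158.2]
side blue [289, 174, 16, 28, 260] [295.8 189.5]
side wood [289, 167, 6, 6, 24] [291.8 169.8]
[[295.2, 198.7], [296.4, 170.6], [296.6, 164.4]]
scene blue [176, 230, 17, 22, 152] [185.6 242.6]
scene wood [184, 218, 7, 13, 48] [187.  224.2]
scene wood [170, 222, 4, 6, 13] [171.2 224.8]
[[186.4, 244.9], [181.8, 225.2], [180.7, 220.7]]
```

carry_out(targets=[[[0.3, -0.4, -1, 0, 0, 1, 5], [1.0, -1.4, -2.5, 0, 0, 3, 5], [2.2, -3.2, -4, 0, 0, 7, 5], [3.6, -5.6, -5.5, 0, 0, 12, 5], [5.2, -8.2, -7, 0, 0, 17, 5], [6.9, -11, -8, 0, 0, 23, 5], [8.6, -13.8, -8.6, 0, 0, 29, 5], [10.1, -16.4, -8.9, 0, 0, 34, 5], [11.4, -18.6, -9, 0, 0, 38, 5], [12.3, -20.1, -9, 0, 0, 41, 5], [12.8, -20.9, -9, 0, 0, 43, 5], [12.9, -21.2, -9, 0, 0, 44, 5]]])

```text
t: 17.0
tcp_pos: [0.5285, 0.0872, 0.1946]
tool_rot: [0.993, -0.121, -0.001, -0.0]
force: [0.3, 0.1, -1.9]
finger_gap: 0.675
gripper_force: 54.2
```

carry_out(targets=[[[0, 0, 0, 0, 0, 0, 5], [0, 0, 0, 0, 0, 0, 5], [0, 0, 0, 0, 0, 0, 5]]])

```text
t: 17.25
tcp_pos: [0.5291, 0.0844, 0.1949]
tool_rot: [0.993, -0.122, -0.0, 0.0]
force: [-0.1, -0.0, -2.4]
finger_gap: 0.681
gripper_force: 54.2
```

```bash
python3 - <<'E'
from h import *
shift((.5294,.0855,.195),-14)
s=manip.sense();ax=np.array(s['tcp_pos'])[:2]-[.0004,.0005];z0=s['tcp_pos'][2]-.0376
b=snap('side','b13.png');a=snap('scene','a13.png')
plate('side',b,ax,z0);plate('scene',a,ax,z0)
for n,im in(('side',b),('scene',a)):
  cc=proj(n,(*ax,z0+.0475))
  print(n,'bottom',proj(n,(*ax,z0)).round(1),'mid',cc.round(1),'lidtop',proj(n,(*ax,z0+.115)).round(1))
  for nm,rg in(('blue',BLUE),('wood',((0,60,10),(14,255,130))),('brass',BRASS)):
    for st,c,m in blobs(im,rg,8):
      if np.hypot(*(c-cc))<40: print(n,nm,st,c.round(1))
# phone edges in side view for yaw check: dark extents by row
v=b.max(2)
for r in range(154,214,3):
    xs=np.nonzero(v[r,165:225]<70)[0]+165
    if len(xs): print(r,xs.min(),xs.max(),v[r,xs.min()-3:xs.min()+2])
E
```

```text
t 17.25 tcp [0.5291 0.0844 0.1949] yaw -13.98 q6 1.76 shift [ 0.   -0.11 -0.01] turn 0.0 tilt 0.04 F [-0.1 -0.  -2.4] gap 5.81 gf 54.2
side n 2 brass az [41.1 41.1 41.2] visible 40.5 179.9
scene n 36 brass az [-60.8 -34.4   4.7] visible -140.7 5.2
side bottom [264.1 210.5] mid [264.1 193.9] lidtop [264.2 169. ]
side blue [276, 157, 4, 3, 10] [277.5 158.2]
side blue [255, 180, 20, 35, 533] [265.6 198.8]
side wood [262, 172, 14, 10, 75] [269.2 176.5]
side brass [263, 170, 4, 6, 14] [264.7 173.1]
side brass [232, 218, 20, 12, 110] [240.8 223.7]
side brass [253, 227, 17, 11, 137] [261.3 231.6]
scene bottom [228.4 165.5] mid [227.6 154.1] lidtop [226.4 136.5]
scene blue [219, 146, 17, 24, 206] [227.2 156.9]
scene wood [222, 133, 14, 14, 97] [229.  140.9]
scene wood [216, 139, 4, 4, 11] [217.9 140.8]
scene wood [242, 157, 12, 9, 55] [247.4 161.6]
scene brass [246, 158, 4, 3, 10] [247.5 158.8]
scene brass [229, 160, 6, 5, 21] [231.6 162.2]
157 194 197 [97 91 81 69 62]
160 188 197 [92 83 74 63 54]
163 181 197 [88 80 74 68 54]
166 179 197 [105 101  75  50  29]
169 179 198 [109 105  89  57  35]
172 179 198 [109 108 100  65  36]
175 180 198 [108 101  79  48  31]
178 180 198 [109 101  82  53  33]
181 180 201 [110 107  96  67  36]
184 181 202 [106 100  74  43  32]
187 181 201 [102  92  72  47  34]
190 178 199 [106 102  87  49  15]
193 178 199 [109 108  98  62  13]
196 179 199 [133 135 104  62  24]
199 183 199 [149 123  76  35  26]
202 183 197 [158 147 101  46  27]
205 183 195 [159 149 109  58  35]
208 184 195 [150 121  72  32  26]
211 195 195 [148 120  83  65  82]
```

```bash
python3 - <<'E'
from h import *
b=cv2.imread('pics/b13.png')[:,:,::-1];g=b.max(2)
for r in(164,167,170,173,176): print(r,g[r,174:204])
for yaw in(-9,-12,-15,-18):
    y=np.radians(yaw);X=np.array([np.cos(y),np.sin(y),0]);Y=np.array([-np.sin(y),np.cos(y),0]);L=np.array([.7715,.025,.205])
    f=lambda p:proj('side',p).round(1).tolist()
    print(yaw,'lens',f(L),'front +y',f(L+.036*Y),'rear +y',f(L+.036*Y+.009*X),'front -y',f(L-.036*Y),'top+y',f(L+.036*Y+[0,0,.03]),'top-y',f(L-.036*Y+[0,0,.03]))
E
```

```text
164 [109 106 110  98  79  56  50  48  40  41  32  36  39  41  37  38  34  28
  26  25  38  37  39  51  82 101 108 108 107 112]
167 [109 109 108 101  80  51  35  35  33  38  40  34  33  27  30  34  44  50
  42  33  32  33  29  46  70 100 107 110 110 109]
170 [108 106 105 106  97  66  36  37  35  37  36  32  35  29  35  48  50  50
  48  39  32  35  37  38  69  96 104 108 107 109]
173 [108 107 106 110 101  66  41  36  36  38  36  34  31  25  30  24  28  32
  32  25  37  34  35  32  59  90 105 107 111 120]
176 [105 106 110 108 100  81  45  33  43  36  36  33  34  26  27  34  28  30
  31  36  37  37  36  39  57  88 122 145 157 158]
-9 lens [190.6, 169.4] front +y [182.2, 174.2] rear +y [179.6, 173.4] front -y [198.6, 164.9] top+y [181.2, 164.0] top-y [197.9, 155.1]
-12 lens [190.6, 169.4] front +y [181.6, 174.0] rear +y [179.2, 173.2] front -y [199.2, 165.0] top+y [180.7, 163.9] top-y [198.4, 155.2]
-15 lens [190.6, 169.4] front +y [181.1, 173.8] rear +y [178.8, 173.0] front -y [199.7, 165.2] top+y [180.2, 163.7] top-y [198.9, 155.4]
-18 lens [190.6, 169.4] front +y [180.7, 173.7] rear +y [178.5, 172.8] front -y [200.1, 165.3] top+y [179.7, 163.5] top-y [199.4, 155.5]
```

Everything agrees: jar axis 0.25 m from the lens along its axis, mid-body at z 0.205, plate about -15° against the phone's -14°, lid still seated, tilt 0°. Handing in.

```bash
python3 -c "
from h import *
shift((.529,.085,.195),-14);print(sign_off())"
```

```text
t 17.35 tcp [0.5292 0.0844 0.1951] yaw -14.01 q6 1.77 shift [-0.03 -0.05  0.01] turn -0.0 tilt 0.02 F [-0.4 -0.2 -2.3] gap 5.74 gf 54.2
the job is handed in; nothing more can be done
None
```

The lid is seated on the jar, and I handed the job in at 17.4 s with the arm holding it upright about 25 cm in front of the lens, mid-body at lens height and brass plate facing it to within a few degrees by my measurement; no verdict came back.

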